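Load the dry-block heater, refit its knob and hold it pressed

TASK

Get the block heater going: stand the long capped tube from the rack upright in the one empty well of the heater's block, right down to the bottom, and let go of it. Then take the heater's control knob that is lying on the bench, turn it so that the flat in its bore matches the flat of the D-shaped shaft on the heater's deck, push it fully home on the shaft, and keep it pressed all the way in against the shaft's spring: finish while still holding it pressed in. Leave the other glassware, tubes and tools where they are.

Things in the scene. Friction and masses are not known exactly. Their poses are not given: they have to be found in the camera images.
- tube_long: Glass test tube with a white screw cap, standing in the rack: 110 mm long, tube 16 in diameter with a rounded foot, cap 18 in diameter and 22 tall at the top, about 22 g. Origin at the centre of its foot, z up along it. The longest of the three tubes in the rack; the three may stand in any order.
- rack: Blue plastic tube rack, fixed to the bench (mm): 150 (its x) by 100 (its y), base plate 6 thick, top plate from 46 to 52 high, 2 rows of 3 holes of 18 in diameter, 48 apart both ways. Three holes hold tubes, which stand on the base plate. Origin at the centre of its underside.
- heater: Dry-block heater, fixed (sizes in mm): white case 240 (x) by 200 (y). Front half (-x): flat control deck 60 high. Behind it a housing 75 high round an aluminium block, 112 by 128, top 85 high, with 2 rows of 3 wells 36 apart; five hold sunk tubes, caps up to 103 high; the empty one is in the front row on the +y side. Origin: centre of its underside, x to its back.
- well (a point): Centre of the mouth of the block's empty well, in the block's top face: 18 mm in diameter with a 1.5 chamfer at the rim, 50 mm deep, vertical. Axes as the heater's.
- well_floor (a point): Centre of the floor of the empty well, 50 mm below its mouth. A tube that is fully in stands on it, with 60 mm showing above the block.
- knob: Control knob, loose on the bench, bore down: light grey plastic, 50 g (sizes in mm). Skirt 48 in diameter, 8 tall; on it a grip bar 18 wide (y), 44 long (x), top 30 above the underside, to be gripped across its 18 width; a wedge-shaped pointer nose on the bar's +x end reaches 31 from the axis, with a black line on top. Origin: centre of the underside, x towards the pointer, z up.
- bore_end (a point): Centre of the closed end of the knob's bore, 15 mm above its underside (all in mm). The bore is a D, 13 in diameter, on the knob's axis, open below, its flat on the pointer side 2.6 from the axis, its mouth widened by a 1.2 chamfer. Axes as the knob's.
- pointer (a point): Tip of the knob's pointer nose, on top of the bar, 31 mm from the knob's axis along its x, 30 mm above its underside. The bore's flat is on this side.
- shaft_tip (a point): Centre of the tip of the steel D-shaft standing upright on the heater's deck, 68 mm in front of the heater's centre, 22 mm above the deck when not pressed. 12 mm in diameter, one flat 2 mm from the axis; this point's +x points out of the flat, z up. Tip chamfered 1.2 mm. The knob goes on only with its pointer along this x, within about 10 degrees; fully home, the bore's end sits on the tip.
- press (a joint): How far the shaft is pressed in, m: 0 at rest, 0.004 at its stop. Its spring pushes back with 3 N at rest, 9 N at the stop, and lifts the shaft out again when let go.
- spindle (a joint): Turn of the shaft about the vertical, rad, counter-clockwise from above; at 0 its flat faces the heater's +x. It starts anywhere from -0.8 to 0 and is very stiff to turn (0.5 N m): it does not turn itself to suit the knob.
- tube_short_a: Bystander: capped tube like the long one but 75 mm long, in the rack. Leave it.
- tube_short_b: Bystander: another 75 mm long capped tube in the rack. Leave it.
- flask: Bystander: conical glass flask, 80 mm in diameter, 118 tall, right of the heater. Origin at its underside.
- beaker: Bystander: glass beaker, 68 mm in diameter, 90 tall, left and behind. Origin at its underside.
- bottle: Bystander: amber bottle, 60 mm in diameter, 120 tall, near the robot on the right. Origin at its underside.
- dish: Bystander: closed glass dish, 90 mm in diameter, 16 tall, in front of the heater. Origin at its underside.
- spatula: Bystander: thin steel laboratory spatula, 200 mm long, lying in front of the heater.
Things that resemble listed ones, but are neither listed nor needed, are in the scene too. Leave any blue or yellow look-alike of the tube_long alone.

How it is judged (in metres and radians):
On the way, in this order (a step that is already met when the one before it is completed fails the run):
1. the long tube stands fully down in the empty well, let go (horizontal distance between tube_long and well_floor below 0.005 m and z of tube_long in the frame of well_floor below 0.005 m and angle between tube_long's own z axis and vertical below 0.12 rad and contact force between the fingers and tube_long below 0.1 N), for 0.2 s.
2. the knob is fully home on the shaft (x of pointer in the frame of shaft_tip above 0.0285 m and distance between bore_end and shaft_tip below 0.003 m and angle between knob's own z axis and vertical below 0.1 rad), for 0.1 s.
At the end, for the whole second after the job is handed in: The long tube stands on the well's floor (within 5 mm, upright), untouched; the knob's bore end is within 3 mm of the shaft's tip, its pointer within about 23 degrees of the shaft's flat side; the fingers are on the knob (over 2 N) and hold the shaft pressed in by over 2.5 of its 4 mm (all of step 1 and all of step 2 and value of joint press above 0.0025 m and contact force between the fingers and knob above 2 N); the arm keeps its last pose, push and grip.
It fails at once if a short tube is moved by more than 30 mm (distance of any of tube_short_a, tube_short_b from where it was at the start of the episode above 0.03 m).
It fails at once if the flask, beaker, bottle, dish or spatula is moved by more than 30 mm (distance of any of flask, beaker, bottle, dish, spatula from where it was at the start of the episode above 0.03 m).
It also fails if it takes over 51 s, if anything falls off the work surface, if the arm or the gripper's body presses on something with over 40 N, if the wrist force passes 120 N, or if a joint passes its speed limit or range.

ROBOT

A 6-joint arm with a two-finger parallel gripper is mounted at the origin on the work surface. World frame = base frame: x ahead of the robot, y to its left, z up, the work surface at z = 0. Lengths are in mm, angles in rad, forces in N, time in s.
With the tool pointing down it reaches from about 350 to 775 mm from the base axis. Payload 7.3 kg.
Tool frame: the origin (TCP) lies on the centre line of the jaws, within the pads' length; the fingertips stand 22 mm ahead of it and the grasp point (between the pads) lies 3 mm ahead of it; z points along the fingers, y is the direction in which the jaws open and shut (so a half turn about z gives the same grasp; the last joint's range is limited). The gripper opens to 92 mm and grips with 3 to 60 N. Pads are 19 mm wide; open, the fingers measure 130 mm over their backs; the gripper's body (75 mm by 190 mm) begins 47 mm behind the grasp point.
Start: joints at [1.082, 0.342, 1.524, -0, 1.275, -0.146], TCP at [176.451, 494.477, 248.741] pointing down, gripper open.
Joint ranges: [-2.53, 2.53], [-0.77, 2.02], [0.04, 2.7], [-1, 4.14], [0.28, 2.66], [-3.11, 3.11]. Speed limits (rad/s): [2.57, 2.57, 3.14, 3.14, 3.14, 3.14].

INTERFACE

Orientations are given as [roll, pitch, yaw] about the fixed x, y, z axes, in that order (R = Rz(yaw) Ry(pitch) Rx(roll)).
In Python, from plant import get_obs, capture, close_job gives the robot as it stands.
- The arm moves only by the tool carry_out, never from a script. Its arguments are lists of equal length, an entry for each row: "xyz": the shift along the tool's x, y, z scaled (see below), a list of three; "dr": the turn, a rotation vector about the tool's x, y, z scaled (see below), a list of three. A call has 1 to 8 rows; each row shifts and turns the commanded pose from where the row before left it, along the tool's axes as they then stand; what a row does not reach is not made up. The controller multiplies each number of a shift by 0.06 m and each number of a turn by 8 degrees. A row lasts 1/8 s, in which the tool goes at most 62.5 mm and 10.7 degrees, less where a joint would pass 70% of its speed; a pose out of reach is approached as far as the arm can. A call with a number of a shift or a turn outside -1 to 1 is refused whole. A call with a gripper value outside its range is refused whole. "gripper" is the gripper's target within -1 to 1 (fully open at 1, half-way at 0, shut at -1), set as the call begins (left out, the last holds). The fingers move at their own pace and stop on an object; the grip force is fixed at half the most. Time passes only in rows, so rows that do not move let the fingers close. It gives the time, the measured TCP pose, the force and the opening at its end, in the units of the state.
- get_obs(): the state, without advancing time (a new reading comes with each control period).
- capture(name): name is "scene" or "top" or "wrist"; returns a dict with "image" (384x512x3 uint8, blue, green, red), "fx", "fy", "cx", "cy" (pixels), "pose" (4x4, takes a point from camera to world coordinates). Camera axes: x right, y up, looking along -z (the intrinsics and any distortion apply to the point x, -y, -z); pixel columns grow to the right and rows downward; lengths in mm; the calibration is good to about 2 mm. A picture is of the moment at which its call begins. There is no depth.
- close_job(): hands the job in, once; it reports no verdict.
The state is a dict: "time": time; "joint_positions": joint angles; "dq": joint speeds; "tau": joint torques, N m; "tool_pos": TCP position; "tcp_rot": TCP orientation; "contact_force": force on the tool from outside, world axes, zero at the start; "moment": the same for the moment, N m; "grip_width": finger opening in mm.
Only numpy, scipy, OpenCV 4.12 (cv2) and the standard library are available. Lean on these libraries where they do the work, as an engineer would, in place of code of your own. Each camera call takes 0.05 s, during which the arm holds its last target.

## Working session

There is one attempt and no reset: what is moved stays moved. The work goes in short steps, Python scripts to look and compute and a tool call to move; the robot and the scene stay as the last step left them, time stands still between calls to the robot, and variables do not carry over. Pictures are saved under pics/ and viewed, and the job is handed in when it is done.

Besides the shell and the picture viewer there is one more tool, called after "Request:" as a command line: name --argument value ..., lists and objects as JSON in quotes. carry_out: Moves the arm, as the interface text tells. Shifts and turns lie within -1 to 1; 1 stands for 0.06 m of shift or 8 degrees of turn. Its arguments: {"type":"object","properties":{"xyz":{"type":"array"},"dr":{"type":"array"},"gripper":{"type":"number"}},"required":["xyz","dr"]}

```bash
mkdir -p pics; ls; cat > h.py <<'E'
import numpy as np, cv2
from plant import get_obs, capture
def grab(n,tag):
    c=capture(n); cv2.imwrite(f'pics/{tag}.png',c['image']); np.savez(f'pics/{tag}.npz',**{k:c[k] for k in c}); 
    return c
def ray(c,u,v):
    d=np.array([(u-c['cx'])/c['fx'],-(v-c['cy'])/c['fy'],-1.]); P=np.array(c['pose'])
    return P[:3,3],P[:3,:3]@d
def onz(c,u,v,z):
    o,d=ray(c,u,v); return o+d*(z-o[2])/d[2]
def proj(c,p):
    P=np.array(c['pose']); q=P[:3,:3].T@(np.array(p)-P[:3,3]); return np.array([c['cx']+c['fx']*q[0]/-q[2], c['cy']-c['fy']*q[1]/-q[2]])
def load(tag): return dict(np.load(f'pics/{tag}.npz'))
E
python3 - <<'E'
from h import *
for n in ['scene','top','wrist']:
    c=grab(n,n+'0'); print(n,[k for k in c if k!='image'],c['fx'],c['cx'],c['cy'],np.round(c['pose'],3).tolist())
print(get_obs())
E
```

```text
pics
scene ['fx', 'fy', 'cx', 'cy', 'pose'] 430.8216365467524 251.8611005119383 195.61467091360038 [[0.676, -0.533, 0.509, 1035.519], [0.736, 0.473, -0.484, -509.964], [0.017, 0.702, 0.712, 835.554], [0.0, 0.0, 0.0, 1.0]]
top ['fx', 'fy', 'cx', 'cy', 'pose'] 356.62377273066954 251.61778082964588 189.75789078378395 [[-0.015, 0.991, -0.136, 356.69], [-1.0, -0.015, -0.002, 6.381], [-0.004, 0.136, 0.991, 1022.802], [0.0, 0.0, 0.0, 1.0]]
wrist ['fx', 'fy', 'cx', 'cy', 'pose'] 330.18357702904797 258.25138447319046 185.64507427125264 [[0.337, -0.908, -0.25, 108.94], [0.942, 0.324, 0.091, 517.832], [-0.002, -0.266, 0.964, 383.184], [0.0, 0.0, 0.0, 1.0]]
{'time': 0.15, 'joint_positions': array([ 1.08199351e+00,  3.42565007e-01,  1.52478736e+00,  5.26464216e-06,
        1.27538774e+00, -1.46019780e-01]), 'dq': array([-0.0004508 , -0.0007803 , -0.002301  ,  0.00100669,  0.00023374,
        0.00175412]), 'tau': array([ 1.12253765e-03, -4.31472695e+01, -2.44352710e+01,  7.16988277e-02,
        5.37150633e-02, -9.06607193e-05]), 'tool_pos': array([176.31586892, 494.21893018, 248.20695454]), 'tcp_rot': array([-3.14045814e+00, -1.71937438e-04,  2.79880799e+00]), 'contact_force': array([ 0.29520975, -0.33243126,  0.82578878]), 'moment': array([-0.00466202,  0.08784329, -0.02426072]), 'grip_width': 91.77829894866373}
```

View pics/scene0.png

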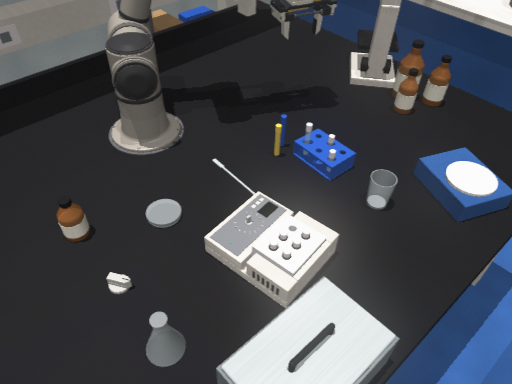

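View pics/top0.png

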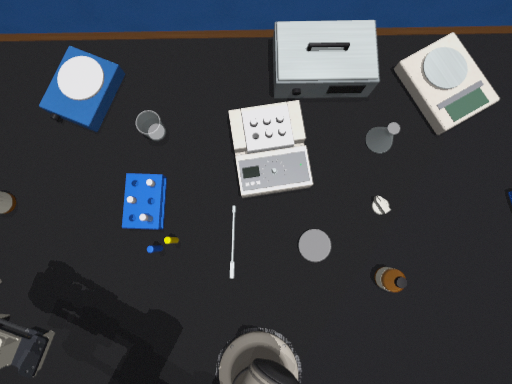

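View pics/wrist0.png

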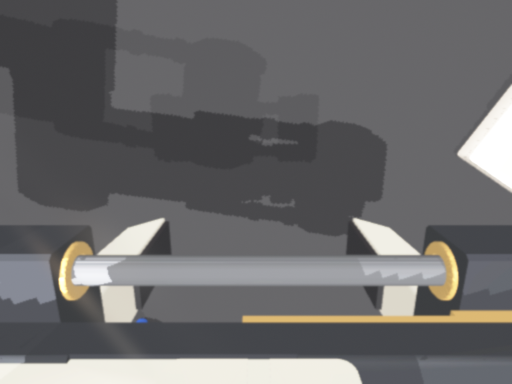

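The top view shows the rack at (145,201), heater at (272,150), knob at (381,205). I'll enlarge these.

```bash
python3 - <<'E'
from h import *
s=load('scene0')['image'];t=load('top0')['image']
def crop(im,x,y,w,h,k): return cv2.resize(im[y:y+h,x:x+w],None,fx=k,fy=k,interpolation=cv2.INTER_CUBIC)
a=crop(s,260,105,110,80,3.6)[:288,:396]; b=crop(t,110,165,110,80,3.6)[:288,:396]
c=crop(s,200,190,150,109,2.64)[:288,:396]; d=crop(t,225,95,110,80,3.6)[:288,:396]
pad=lambda i:cv2.copyMakeBorder(i,0,290-i.shape[0],0,398-i.shape[1],cv2.BORDER_CONSTANT)
cv2.imwrite('pics/z1.png',np.vstack([np.hstack([pad(a),pad(b)]),np.hstack([pad(c),pad(d)])]))
e=crop(t,225,140,100,60,7.5);cv2.imwrite('pics/z2.png',e)
f=crop(t,350,180,60,45,8);cv2.imwrite('pics/z3.png',f)
E
```

```text
(no output)
```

View pics/z1.png

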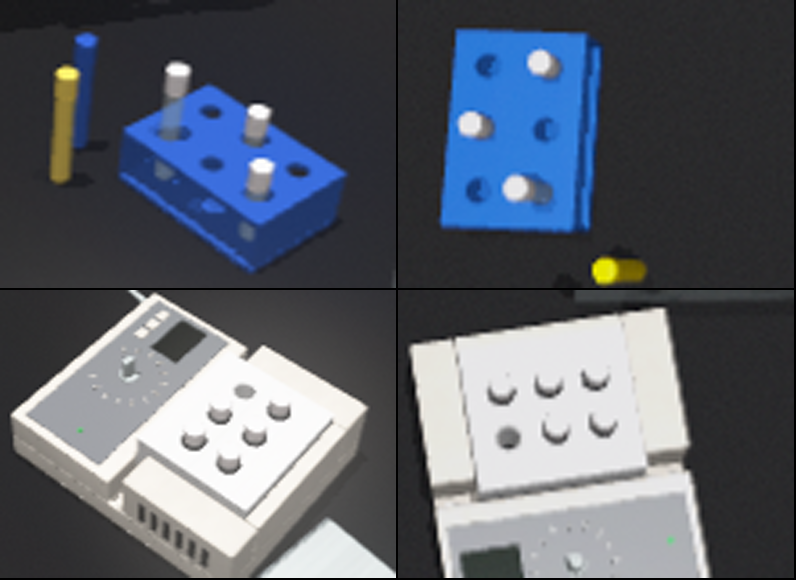

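View pics/z2.png

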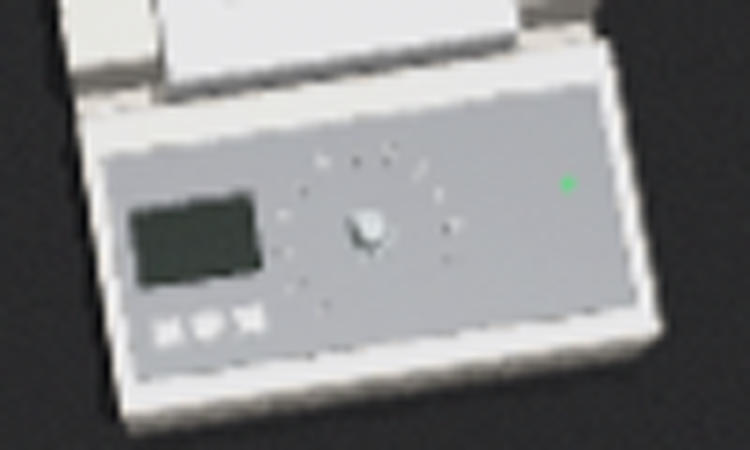

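View pics/z3.png

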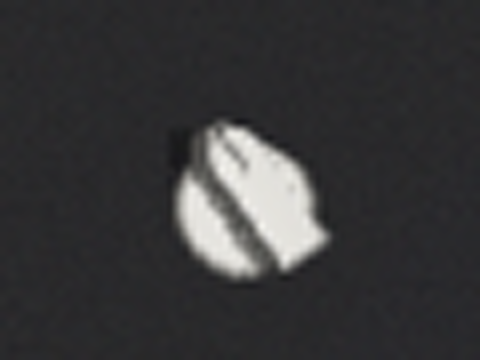

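```bash
python3 - <<'E'
from h import *
t=load('top0');s=load('scene0')
# z1 crop offsets
b=lambda x,y:((x-398)/3.6+110-.36,y/3.6+165-.36)
d=lambda x,y:((x-398)/3.6+225-.36,(y-290)/3.6+95-.36)
a=lambda x,y:(x/3.6+260-.36,y/3.6+105-.36)
c=lambda x,y:(x/2.64+200-.3,(y-290)/2.64+190-.3)
print('tube top',onz(t,*b(515,188),116),'scene',onz(s,*a(178,69),116))
for p in [(540,63),(470,125)]: print('short',onz(t,*b(*p),81))
for p in [(485,65),(545,130),(477,190)]: print('hole',onz(t,*b(*p),52))
print('scene holes',onz(s,*a(210,112),52),onz(s,*a(211,163),52),onz(s,*a(298,170),52))
print('well top',onz(t,*d(508,437),85),'scene',onz(s,*c(245,391),85))
for p in [(503,385),(549,379),(596,373),(556,425),(603,419)]: print('cap',onz(t,*d(*p),103))
for p in [(280,404),(221,406),(255,429),(195,432),(230,455)]: print('capS',onz(s,*c(*p),103))
z2=lambda x,y:(x/7.5+225-.43,y/7.5+140-.43)
z3=lambda x,y:(x/8+350-.44,y/8+180-.44)
print('shaft',onz(t,*z2(370,222),82),'scene',onz(s,*c(128,360),82))
for p in [(80,118),(125,420),(660,330),(607,40)]: print('deck',onz(t,*z2(*p),60))
print('pointer',onz(t,*z3(216,122),30),'bar end',onz(t,*z3(305,252),30), 'skirt low', onz(t,*z3(240,275),8),onz(t,*z3(177,205),8))
E
```

```text
tube top [415.71049603 287.89521194 116.        ] scene [419.49665257 291.56780539 116.        ]
short [510.60183578 282.65152168  81.        ]
short [465.0094498  333.30094936  81.        ]
hole [514.44141611 333.32220804  52.        ]
hole [463.64433236 286.09519261  52.        ]
hole [418.79715192 336.49787647  52.        ]
scene holes [422.41854579 338.28479131  52.        ] [466.83939346 288.87720504  52.        ] [518.40538585 334.28419219  52.        ]
well top [633.61365184  -3.37472212  85.        ] scene [637.41182252  -0.76738785  85.        ]
cap [ 6.68166959e+02 -1.17153060e-01  1.03000000e+02]
cap [672.23366995 -34.36742604 103.        ]
cap [676.29233148 -69.39497058 103.        ]
cap [636.87356236 -38.8188077  103.        ]
cap [640.89432787 -73.67175958 103.        ]
capS [676.30565365  -1.40810842 103.        ]
capS [644.92841249 -39.80494941 103.        ]
capS [680.58513879 -36.38391877 103.        ]
capS [650.01694038 -75.25293026 103.        ]
capS [685.39298283 -70.69921438 103.        ]
shaft [540.49950437 -52.09080844  82.        ] scene [541.56096633 -50.34740305  82.        ]
deck [585.42512632  52.39725413  60.        ]
deck [473.16497581  37.0371805   60.        ]
deck [ 503.17008846 -158.02744465   60.        ]
deck [ 611.82511929 -142.57854985   60.        ]
pointer [ 473.1383557  -340.97546026   30.        ] bar end [ 427.1526404  -369.04442224   30.        ] skirt low [ 420.89131694 -353.77397031    8.        ] [ 446.15710155 -332.94033908    8.        ]
```

```bash
cat >> h.py <<'E'
from scipy.spatial.transform import Rotation as Ro
def plan(target,yaw=None):
    o=get_obs(); p=np.array(o['tool_pos']); R=Ro.from_euler('xyz',o['tcp_rot'])
    d=R.inv().apply(np.array(target)-p)/60
    y=o['tcp_rot'][2] if yaw is None else yaw
    r=(R.inv()*Ro.from_euler('xyz',[np.pi,0,y])).as_rotvec(degrees=True)/8
    print('pos',np.round(p,1),'rot',np.round(o['tcp_rot'],4),'t',o['time'],'| xyz units',np.round(d,3),'dr',np.round(r,3))
E
python3 - <<'E'
from h import *
c=load('wrist0'); print(proj(c,[176.3,494.2,248.2]),proj(c,[176.3,494.2,226]))
plan([417,289,230],None)
E
```

```text
[259.67227821 258.3859608 ] [259.55958131 237.80799654]
pos [176.3 494.2 248.2] rot [-3.1405e+00 -2.0000e-04  2.7988e+00] t 0.15 | xyz units [-4.928 -1.873  0.305] dr [-0.008 -0.001  0.   ]
```

Request:
carry_out --xyz '[[-0.62,-0.23,0.04],[-0.62,-0.23,0.04],[-0.62,-0.23,0.04],[-0.62,-0.23,0.04],[-0.62,-0.23,0.04],[-0.62,-0.23,0.04],[-0.62,-0.23,0.04],[-0.59,-0.24,0.03]]' --dr '[[0,0,0],[0,0,0],[0,0,0],[0,0,0],[0,0,0],[0,0,0],[0,0,0],[0,0,0]]' --gripper -0.1

```text
time: 1.15
tool_pos: [418.6, 289.5, 229.8]
tcp_rot: [-3.141, -0.0, 2.799]
contact_force: [-0.7, 0.7, -0.5]
grip_width: 41.5
```

Request:
carry_out --xyz '[[0,0,0],[0,0,0]]' --dr '[[0,0,0],[0,0,0]]'

```text
time: 1.4
tool_pos: [417.2, 290.7, 229.9]
tcp_rot: [-3.141, -0.001, 2.798]
contact_force: [0.0, 0.3, 0.8]
grip_width: 41.8
```

```bash
python3 - <<'E'
from h import *
c=grab('wrist','w1'); plan([417,289,230]); print(proj(c,[417,289,116]),np.round(c['pose'][:3,3],1))
E
```

```text
pos [417. 291. 230.] rot [-3.1415e+00 -6.0000e-04  2.7993e+00] t 1.45 | xyz units [-0.011 -0.031  0.001] dr [-0.    -0.005  0.   ]
[256.96704318 189.31978088] [349.9 314.2 365. ]
```

View pics/w1.png

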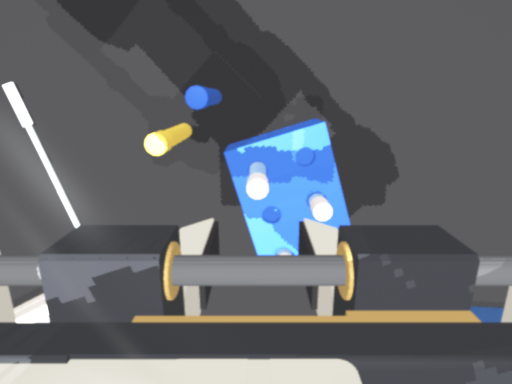

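```bash
python3 - <<'E'
from h import *
c=load('w1'); im=c['image']; cv2.imwrite('pics/w1z.png',cv2.resize(im[150:230,215:295],None,fx=7,fy=7,interpolation=cv2.INTER_NEAREST))
E
```

```text
(no output)
```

View pics/w1z.png

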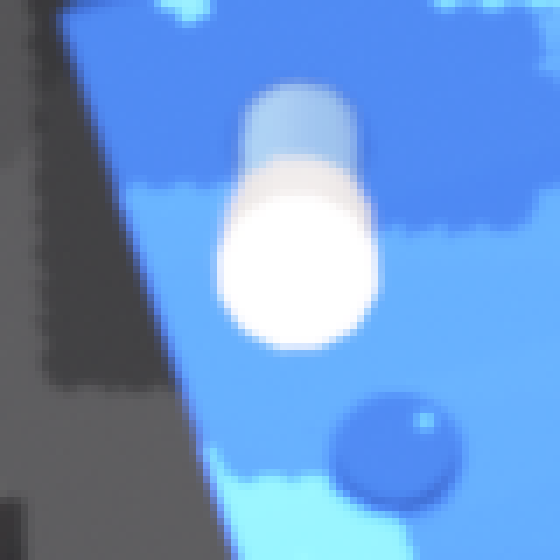

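```bash
python3 - <<'E'
from h import *
c=load('w1'); p=onz(c,257,188.3,116); print(p); plan([p[0],p[1],108])
E
```

```text
[416.22577754 289.30564684 116.        ]
pos [417. 291. 230.] rot [-3.1415e+00 -6.0000e-04  2.7993e+00] t 1.45 | xyz units [ 1.000e-03 -3.100e-02  2.034e+00] dr [-0.    -0.005  0.   ]
```

Request:
carry_out --xyz '[[0,-0.03,0.6],[0,0,0.6],[0,0,0.5],[0,0,0.33],[0,0,0]]' --dr '[[0,0,0],[0,0,0],[0,0,0],[0,0,0],[0,0,0]]'

```text
time: 2.08
tool_pos: [415.5, 289.2, 107.3]
tcp_rot: [-3.139, -0.002, 2.8]
contact_force: [0.1, 0.8, 0.1]
grip_width: 41.4
```

Request:
carry_out --xyz '[[0,0,0],[0,0,0],[0,0,0],[0,0,0]]' --dr '[[0,0,0],[0,0,0],[0,0,0],[0,0,0]]' --gripper -1

```text
time: 2.58
tool_pos: [417.6, 289.0, 109.0]
tcp_rot: [3.14, 0.001, 2.799]
contact_force: [-0.1, -0.2, 4.0]
grip_width: 17.1
```

Request:
carry_out --xyz '[[0,0,-0.3],[0,0,-0.5],[0,0,-0.5],[0,0,-0.5],[0,0,-0.45],[0,0,0],[0,0,0]]' --dr '[[0,0,0],[0,0,0],[0,0,0],[0,0,0],[0,0,0],[0,0,0],[0,0,0]]'

```text
time: 3.45
tool_pos: [416.7, 288.5, 242.4]
tcp_rot: [-3.141, -0.001, 2.799]
contact_force: [-0.6, 1.1, -0.8]
grip_width: 17.4
```

```bash
python3 - <<'E'
from h import *
c=grab('wrist','w2'); s=grab('scene','s2'); plan([590,-3,240]); print(get_obs()['grip_width'])
cv2.imwrite('pics/s2z.png',cv2.resize(s['image'][40:200,220:400],None,fx=4,fy=3.7))
E
```

```text
pos [416.6 288.5 242. ] rot [-3.1398e+00 -1.8000e-03  2.7987e+00] t 3.55 | xyz units [-4.356 -3.604  0.032] dr [-0.013 -0.013  0.   ]
17.168638884863093
```

View pics/w2.png

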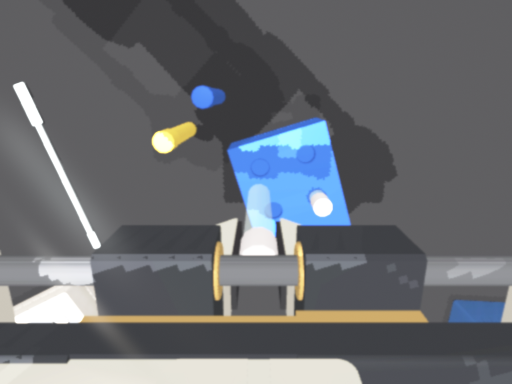

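View pics/s2z.png

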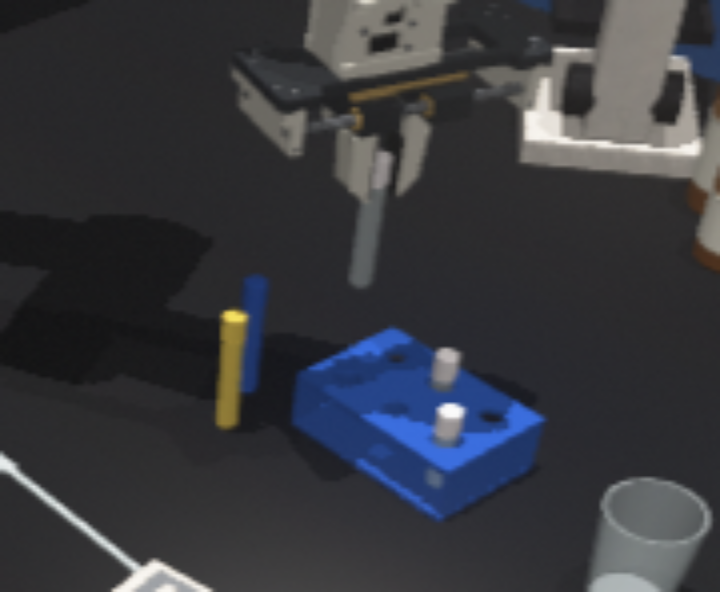

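```bash
python3 - <<'E'
from h import *
c=load('w2');s=load('s2');o=get_obs()['tool_pos']
for z in (140,148,236,250): 
    p=[o[0],o[1],z]; q=proj(s,p); print(z,proj(c,p),(q-[220,40])*[4,3.7])
E
```

```text
140 [259.1545478  193.07351253] [354.08642555 283.69968277]
148 [259.17016393 196.23246924] [355.37050369 274.78683851]
236 [259.44430981 251.68889708] [370.35137913 170.80390632]
250 [259.51816805 266.62953406] [372.8895336  153.18646167]
```

```bash
python3 - <<'E'
from h import *
plan([660,-5,245]); c=load('w2');cv2.imwrite('pics/w2z.png',cv2.resize(c['image'][165:265,210:310],None,fx=6,fy=6,interpolation=cv2.INTER_NEAREST))
E
```

```text
pos [416.6 288.5 242. ] rot [-3.1398e+00 -1.8000e-03  2.7987e+00] t 3.55 | xyz units [-5.466 -3.243 -0.054] dr [-0.013 -0.013  0.   ]
```

View pics/w2z.png

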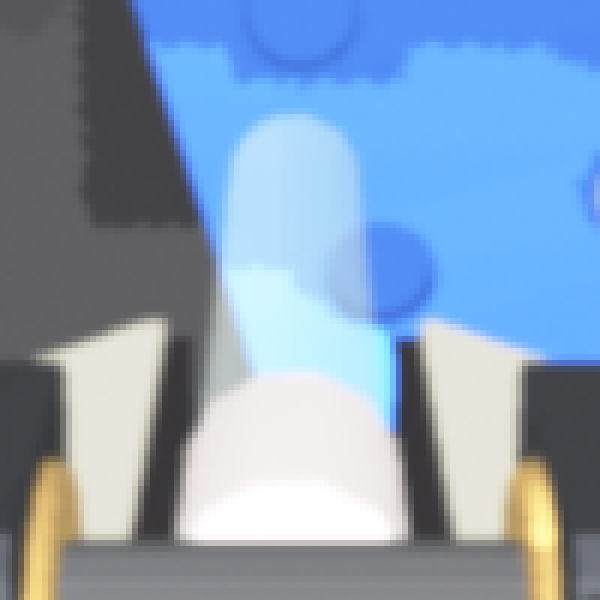

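Request:
carry_out --xyz '[[-0.4,-0.25,-0.05],[-0.8,-0.46,0],[-0.8,-0.46,0],[-0.8,-0.46,0],[-0.8,-0.46,0],[-0.8,-0.46,0],[-0.7,-0.46,0],[-0.37,-0.23,0]]' --dr '[[0,0,0],[0,0,0],[0,0,0],[0,0,0],[0,0,0],[0,0,0],[0,0,0],[0,0,0]]'

```text
time: 4.55
tool_pos: [661.6, -7.2, 244.2]
tcp_rot: [-3.141, -0.002, 2.797]
contact_force: [0.1, 0.6, -0.6]
grip_width: 16.8
```

Request:
carry_out --xyz '[[0,0,0],[0,0,0],[0,0,0]]' --dr '[[0,0,0],[0,0,0],[0,0,0]]'

```text
time: 4.92
tool_pos: [660.3, -3.4, 246.3]
tcp_rot: [3.141, -0.001, 2.8]
contact_force: [0.0, 0.2, -0.2]
grip_width: 17.5
```

```bash
python3 - <<'E'
from h import *
c=grab('wrist','w3'); plan([634,-3,245]); print(proj(c,[634,-3,85]))
E
```

```text
pos [660.4  -3.4 246.5] rot [ 3.1414e+00 -1.0000e-04  2.8002e+00] t 4.975 | xyz units [ 0.418 -0.141  0.025] dr [ 0.002 -0.001 -0.   ]
[249.54942587 147.82796754]
```

View pics/w3.png

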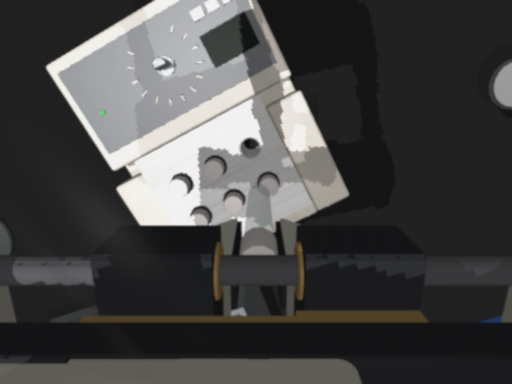

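Well is at about (250,147), the shaft at about (162,64). Zooming both.

```bash
python3 - <<'E'
from h import *
im=load('w3')['image']
a=cv2.resize(im[120:220,200:300],None,fx=5,fy=5,interpolation=cv2.INTER_CUBIC)
b=cv2.resize(im[45:85,140:190],None,fx=10,fy=10,interpolation=cv2.INTER_CUBIC)
cv2.imwrite('pics/w3a.png',a);cv2.imwrite('pics/w3b.png',b)
E
```

```text
(no output)
```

View pics/w3a.png

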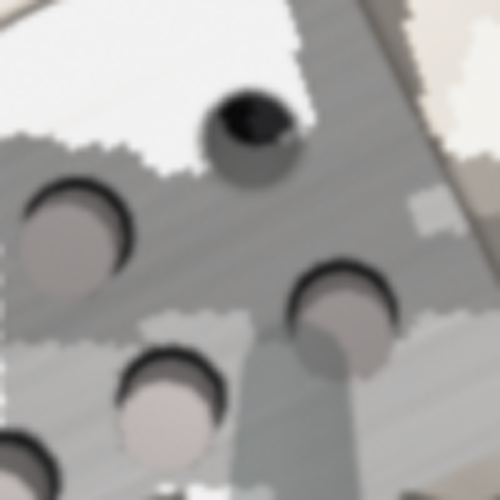

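View pics/w3b.png

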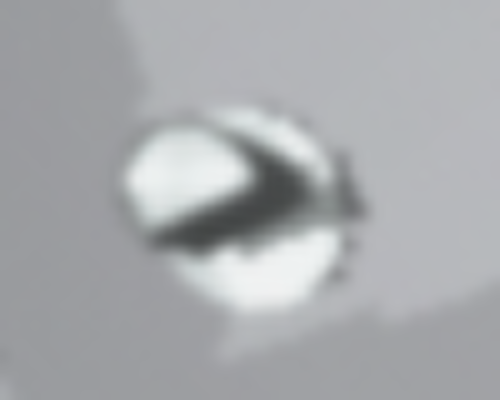

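```bash
python3 - <<'E'
from h import *
c=load('w3'); o=np.array([660.4,-3.4,246.5])
w=onz(c,249.8,147.2,85); h=onz(c,258.7,195.2,152.5); print('well',w,'hemi',h,'off',h-o, proj(c,[o[0],o[1],152.5]))
c2=load('w2');print('off w2',onz(c2,258.4,194.4,148)-[416.6,288.5,148])
R=Ro.from_euler('xyz',[np.pi,0,2.8]);print('tool x',R.as_matrix()[:,0])
print('shaft tip',onz(c,140+18.5,45+18,82))
t=w.copy();t[2]=190
plan(t-[(h-o)[0],(h-o)[1],0]); plan([w[0],w[1],190])
E
```

```text
well [633.54047171  -2.5920953   85.        ] hemi [659.32571176  -3.33625203 152.5       ] off [-1.07428824e+00  6.37479681e-02 -9.40000000e+01] [259.11338283 196.56156162]
off w2 [-1.54126313 -0.05815472  0.        ]
tool x [-0.94222234  0.33498815  0.        ]
shaft tip [539.96068263 -51.51188056  82.        ]
pos [660.4  -3.4 246.5] rot [ 3.1414e+00 -1.0000e-04  2.8002e+00] t 4.975 | xyz units [ 0.41  -0.132  0.942] dr [ 0.002 -0.001 -0.   ]
pos [660.4  -3.4 246.5] rot [ 3.1414e+00 -1.0000e-04  2.8002e+00] t 4.975 | xyz units [ 0.427 -0.137  0.942] dr [ 0.002 -0.001 -0.   ]
```

Request:
carry_out --xyz '[[0.2,-0.065,0],[0.21,-0.07,0],[0,0,0.35],[0,0,0.35],[0,0,0],[0,0,0]]' --dr '[[0,0,0],[0,0,0],[0,0,0],[0,0,0],[0,0,0],[0,0,0]]'

```text
time: 5.72
tool_pos: [635.3, -3.6, 205.4]
tcp_rot: [3.141, 0.001, 2.799]
contact_force: [-0.2, -0.0, 0.6]
grip_width: 17.2
```

```bash
python3 - <<'E'
from h import *
c=grab('wrist','w4'); plan([634.6,-2.7,150]); im=c['image']
a=cv2.resize(im[120:240,200:320],None,fx=5,fy=5,interpolation=cv2.INTER_CUBIC)
cv2.imwrite('pics/w4a.png',a); print(proj(c,[633.5,-2.6,85]))
E
```

```text
pos [635.5  -3.7 205.6] rot [3.1410e+00 2.0000e-03 2.7992e+00] t 5.775 | xyz units [0.021 0.01  0.927] dr [0.004 0.014 0.   ]
[259.36875242 183.89764469]
```

View pics/w4a.png

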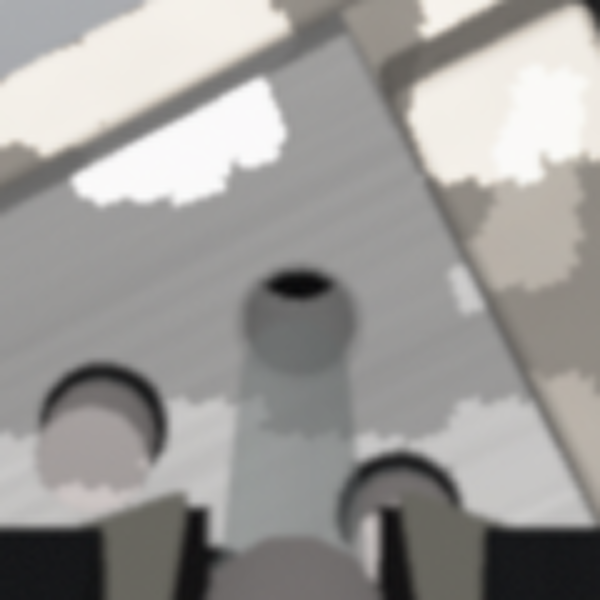

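Request:
carry_out --xyz '[[0.02,0.0,0.15],[0,0,0.2],[0,0,0.15],[0,0,0.15],[0,0,0.15],[0,0,0.15],[0,0,0.1]]' --dr '[[0,0,0],[0,0,0],[0,0,0],[0,0,0],[0,0,0],[0,0,0],[0,0,0]]'

```text
time: 6.65
tool_pos: [634.0, -3.4, 140.8]
tcp_rot: [3.141, 0.0, 2.799]
contact_force: [1.0, 0.7, -0.3]
grip_width: 17.1
```

Request:
carry_out --xyz '[[0,0,0.04],[0,0,0.04],[0,0,0]]' --dr '[[0,0,0],[0,0,0],[0,0,0]]'

```text
time: 7.02
tool_pos: [634.6, -3.6, 138.1]
tcp_rot: [3.141, 0.003, 2.799]
contact_force: [0.8, 1.0, 5.6]
grip_width: 16.9
```

Request:
carry_out --xyz '[[0,0,0],[0,0,0],[0,0,0],[0,0,0]]' --dr '[[0,0,0],[0,0,0],[0,0,0],[0,0,0]]' --gripper -0.1

```text
time: 7.52
tool_pos: [633.7, -3.6, 136.3]
tcp_rot: [-3.141, -0.001, 2.799]
contact_force: [-0.6, 0.1, -0.8]
grip_width: 41.1
```

Request:
carry_out --xyz '[[0,0,-0.3],[0,0,-0.6],[0,0,-0.8],[0,0,-0.4],[0,0,0]]' --dr '[[0,0,0],[0,0,0],[0,0,0],[0,0,0],[0,0,0]]'

```text
time: 8.15
tool_pos: [634.6, -3.7, 264.5]
tcp_rot: [3.141, 0.004, 2.799]
contact_force: [0.4, -0.5, -0.6]
grip_width: 41.2
```

```bash
python3 - <<'E'
from h import *
c=grab('scene','s5'); w=grab('wrist','w5'); plan([560,-75,260])
a=cv2.resize(c['image'][170:300,190:350],None,fx=4.5,fy=4.5,interpolation=cv2.INTER_CUBIC)
cv2.imwrite('pics/s5a.png',a)
E
```

```text
pos [633.4  -3.5 261.2] rot [-3.1412e+00 -1.8000e-03  2.7988e+00] t 8.25 | xyz units [ 0.752 -1.534  0.021] dr [-0.003 -0.013  0.   ]
```

View pics/s5a.png

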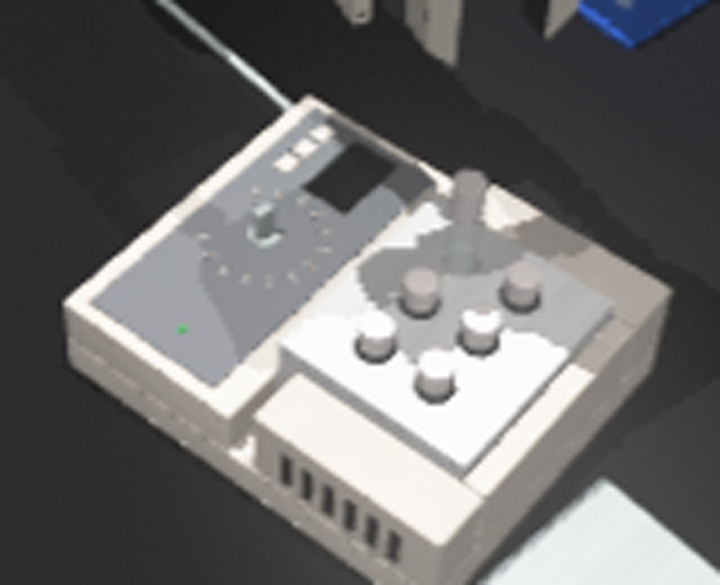

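View pics/w5.png

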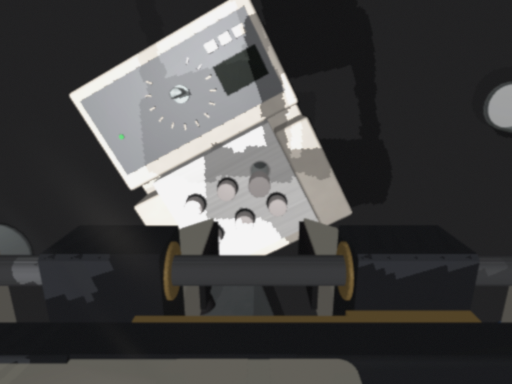

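```bash
python3 - <<'E'
from h import *
plan([595,-72,180])
E
```

```text
pos [633.4  -3.5 261.2] rot [-3.1412e+00 -1.8000e-03  2.7988e+00] t 8.25 | xyz units [ 0.216 -1.29   1.354] dr [-0.003 -0.013  0.   ]
```

Request:
carry_out --xyz '[[0.1,-0.4,0],[0.1,-0.5,0],[0,-0.4,0.35],[0,0,0.6],[0,0,0.4],[0,0,0],[0,0,0]]' --dr '[[0,0,0],[0,0,0],[0,0,0],[0,0,0],[0,0,0],[0,0,0],[0,0,0]]'

```text
time: 9.12
tool_pos: [596.5, -72.9, 181.6]
tcp_rot: [3.142, -0.0, 2.799]
contact_force: [0.3, -0.7, 0.6]
grip_width: 41.3
```

```bash
python3 - <<'E'
from h import *
w=grab('wrist','w6'); q=proj(w,[540,-51.5,82]); print(q,w['pose'][:3,3])
u,v=int(q[0]),int(q[1]); cv2.imwrite('pics/w6a.png',cv2.resize(w['image'][v-30:v+30,u-30:u+30],None,fx=10,fy=10,interpolation=cv2.INTER_CUBIC));print(u,v)
E
```

```text
[260.83051018 110.77662094] [529.0807185  -49.46746871 316.66164241]
260 110
```

View pics/w6a.png

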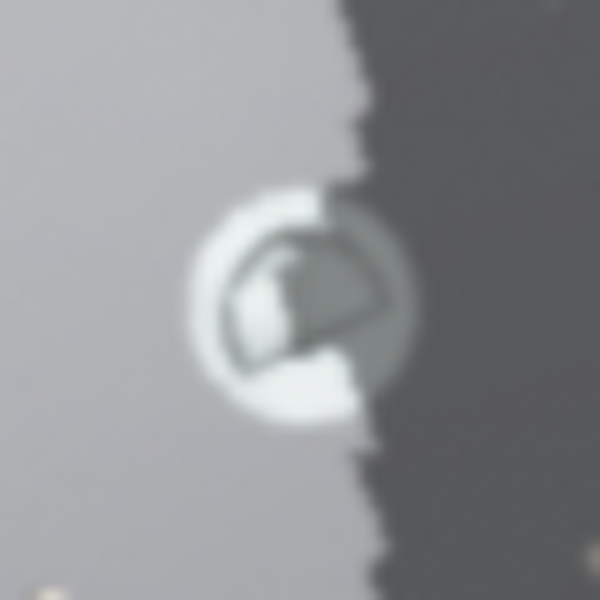

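```bash
python3 - <<'E'
from h import *
w=load('w6'); im=w['image'][95:125,247:277]; 
l=cv2.createCLAHE(3,(2,2)).apply(cv2.cvtColor(im,cv2.COLOR_BGR2GRAY))
cv2.imwrite('pics/w6b.png',cv2.resize(l,None,fx=20,fy=20,interpolation=cv2.INTER_CUBIC))
A=onz(w,230+24.3-.45,80+37.5-.45,82);B=onz(w,230+38.8-.45,80+30.5-.45,82)
d=B-A;n=np.array([d[1],-d[0]])/np.linalg.norm(d[:2]);print(A,B,np.linalg.norm(d),'flat dir deg',np.degrees(np.arctan2(n[1],n[0])),'centre',(A+B)[:2]/2-2*n)
E
```

```text
[542.38562762 -57.51297974  82.        ] [541.29208621 -46.42528652  82.        ] 11.141488846730702 flat dir deg 5.632671326978733 centre [539.84851373 -52.1654339 ]
```

View pics/w6b.png

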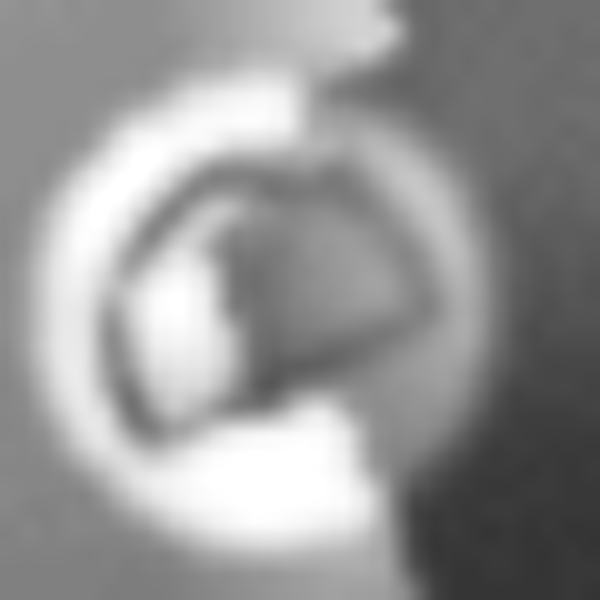

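```bash
python3 - <<'E'
from h import *
t=load('top0');o=get_obs();print(np.round(o['joint_positions'],3),o['tcp_rot'])
print('bottle cap',onz(t,401,282,118),'base',onz(t,383,279,10)); print('flask base',onz(t,379,140,5),'neck',onz(t,394,129,116))
print('dish',onz(t,315,246,10))
plan([500,-345,215]); plan([500,-345,215],-2.58)
E
```

```text
[-0.249  0.536  1.403  0.     1.202 -1.477] [3.14138220e+00 1.10497776e-03 2.79897208e+00]
bottle cap [ 245.22427266 -356.92348154  118.        ] base [ 240.71427551 -351.14975375   10.        ]
flask base [ 637.72815162 -366.94746302    5.        ] neck [ 636.11676047 -367.39092241  116.        ]
dish [ 333.65742984 -166.64871333   10.        ]
pos [596.8 -73.  182.2] rot [3.1414e+00 1.1000e-03 2.7990e+00] t 9.175 | xyz units [-0.005 -4.812 -0.548] dr [0.002 0.008 0.   ]
pos [596.8 -73.  182.2] rot [3.1414e+00 1.1000e-03 2.7990e+00] t 9.175 | xyz units [-0.005 -4.812 -0.548] dr [-2.000e-03  8.000e-03 -6.476e+00]
```

Request:
carry_out --xyz '[[0,-0.3,-0.3],[0,-0.65,-0.25],[0,-0.75,0],[0,-0.8,0],[0,-0.8,0],[0,-0.8,0],[0,-0.7,0],[0,0,0]]' --dr '[[0,0,0],[0,0,0],[0,0,0],[0,0,0],[0,0,0],[0,0,0],[0,0,0],[0,0,0]]'

```text
time: 10.18
tool_pos: [497.9, -348.1, 216.4]
tcp_rot: [-3.14, 0.002, 2.794]
contact_force: [-0.3, 0.8, -0.5]
grip_width: 41.2
```

Request:
carry_out --xyz '[[0,0,0],[0,0,0]]' --dr '[[0,0,0],[0,0,0]]'

```text
time: 10.42
tool_pos: [499.9, -343.4, 215.2]
tcp_rot: [-3.142, 0.001, 2.8]
contact_force: [-0.0, -0.2, 0.7]
grip_width: 41.2
```

```bash
python3 - <<'E'
from h import *
w=grab('wrist','w7'); q=proj(w,[447,-356,20]); print(q,get_obs()['tool_pos'])
u,v=int(q[0]),int(q[1]);u0,v0=max(0,u-50),max(0,v-50); cv2.imwrite('pics/w7a.png',cv2.resize(w['image'][v0:v0+100,u0:u0+100],None,fx=6,fy=6,interpolation=cv2.INTER_CUBIC));print(u0,v0)
E
```

```text
[228.85056359 121.32999752] [ 499.99185004 -343.29956192  215.06062037]
178 71
```

View pics/w7a.png

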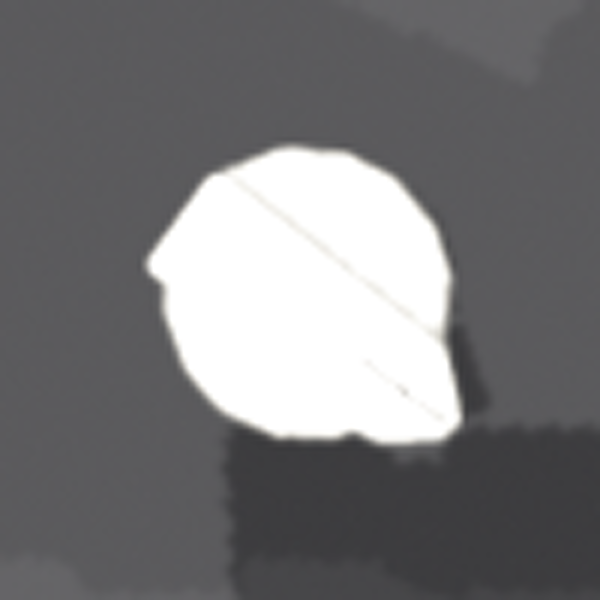

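```bash
python3 - <<'E'
from h import *
w=load('w7'); f=lambda x,y,z:onz(w,178+x/6-.42,71+y/6-.42,z)
a=f(213,175,30);b=f(150,265,30);e=(a+b)/2
print('bar width',np.linalg.norm(a-b))
for nm,p,q in [('tip',e,f(452,430,30)),('line',f(365,360,30),f(445,420,30)),('edge30',f(235,178,30),f(440,335,30)),('edge8',f(235,178,8),f(440,335,8))]:
    d=q-p; print(nm,p[:2],q[:2],np.linalg.norm(d),np.degrees(np.arctan2(d[1],d[0])))
d=a-b; print('end normal', np.degrees(np.arctan2(d[1],d[0]))-90)
# skirt circle arc points z=8
pts=[(163,310),(185,370),(225,412),(280,437),(345,152),(400,183),(437,235),(452,285)]
P=np.array([f(x,y,8)[:2] for x,y in pts]); A=np.c_[2*P,np.ones(len(P))]; s=np.linalg.lstsq(A,(P**2).sum(1),rcond=None)[0]
print('circle',s[:2],np.sqrt(s[2]+s[0]**2+s[1]**2))
E
```

```text
bar width 17.322334838924533
tip [ 427.69134861 -368.96315976] [ 473.07926319 -340.05674863] 53.81118280584264 32.4920261979406
line [ 457.82767693 -349.37969813] [ 471.1773388  -340.57279251] 15.992969037945105 33.413236102347355
edge30 [ 424.53224577 -358.63675179] [ 458.13886186 -336.69928404] 40.132993107484445 33.13538908001495
edge8 [ 423.99489769 -361.29337879] [ 459.91016137 -337.84888987] 42.88997815810622 33.13538908001501
end normal 33.160682488826595
circle [ 446.13869124 -356.94485163] 24.578486987310097
```

Request:
carry_out --xyz '[[0,0,0],[0,0,0],[0,0,0],[0,0,0],[0,0,0],[0,0,0],[0,0,0],[0,0,0]]' --dr '[[0,0,-0.9],[0,0,-0.95],[0,0,-0.95],[0,0,-0.95],[0,0,-0.95],[0,0,-0.95],[0,0,-0.94],[0,0,0]]'

```text
time: 11.48
tool_pos: [500.0, -343.4, 214.7]
tcp_rot: [3.142, 0.0, -2.564]
contact_force: [-0.2, -0.6, 0.4]
grip_width: 41.4
```

Request:
carry_out --xyz '[[0,0,0],[0,0,0]]' --dr '[[0,0,0],[0,0,0]]'

```text
time: 11.72
tool_pos: [499.6, -344.0, 214.5]
tcp_rot: [3.142, 0.0, -2.565]
contact_force: [0.4, -0.4, 1.0]
grip_width: 41.4
```

```bash
python3 - <<'E'
from h import *
plan([446.1,-357,120],3.719); plan([446.1,-357,33],3.719)
E
```

```text
pos [ 499.6 -344.   214.5] rot [ 3.1416e+00  1.0000e-04 -2.5653e+00] t 11.725 | xyz units [0.866 0.305 1.576] dr [ 0.     0.001 -0.008]
pos [ 499.6 -344.   214.5] rot [ 3.1416e+00  1.0000e-04 -2.5653e+00] t 11.725 | xyz units [0.866 0.305 3.026] dr [ 0.     0.001 -0.008]
```

Request:
carry_out --xyz '[[0.29,0.1,0.3],[0.29,0.1,0.5],[0.286,0.105,0.5],[0,0,0.3],[0,0,0],[0,0,0]]' --dr '[[0,0,0],[0,0,0],[0,0,0],[0,0,0],[0,0,0],[0,0,0]]'

```text
time: 12.48
tool_pos: [446.6, -357.6, 119.4]
tcp_rot: [-3.14, 0.0, -2.564]
contact_force: [0.7, -0.2, 0.9]
grip_width: 41.1
```

```bash
python3 - <<'E'
from h import *
w=grab('wrist','w8'); plan([446.1,-357,33],3.719); print(proj(w,[446.1,-357,30]))
E
```

```text
pos [ 446.7 -357.6  119.5] rot [-3.1397e+00  5.0000e-04 -2.5643e+00] t 12.525 | xyz units [0.003 0.017 1.442] dr [-0.014  0.003 -0.001]
[260.41248269 198.92645888]
```

View pics/w8.png

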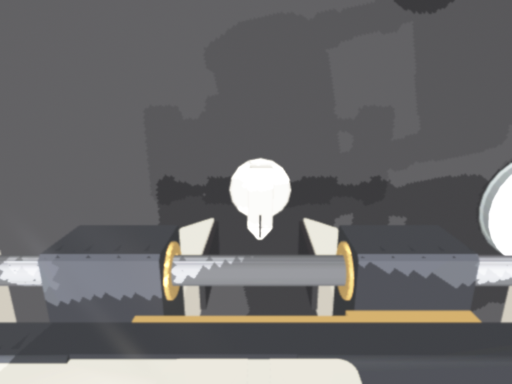

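Request:
carry_out --xyz '[[0,0.01,0.3],[0,0,0.45],[0,0,0.4],[0,0,0.2],[0,0,0.09],[0,0,0],[0,0,0]]' --dr '[[0,0,0],[0,0,0],[0,0,0],[0,0,0],[0,0,0],[0,0,0],[0,0,0]]'

```text
time: 13.4
tool_pos: [446.1, -357.1, 32.9]
tcp_rot: [-3.14, 0.0, -2.564]
contact_force: [-0.2, 0.4, 0.3]
grip_width: 41.2
```

Request:
carry_out --xyz '[[0,0,0],[0,0,0],[0,0,0],[0,0,0]]' --dr '[[0,0,0],[0,0,0],[0,0,0],[0,0,0]]' --gripper -1

```text
time: 13.9
tool_pos: [445.7, -356.8, 32.3]
tcp_rot: [-3.141, 0.0, -2.564]
contact_force: [0.5, -0.1, 1.8]
grip_width: 17.8
```

```bash
python3 - <<'E'
from h import *
w=grab('wrist','w9'); plan([446.1,-357,150],3.22);print(get_obs()['grip_width'])
cv2.imwrite('pics/w9a.png',cv2.resize(w['image'][150:300,160:360],None,fx=4,fy=4))
E
```

```text
pos [ 445.7 -356.8   32.3] rot [-3.1415e+00  1.0000e-04 -2.5642e+00] t 13.95 | xyz units [-0.003 -0.007 -1.962] dr [-1.000e-03  1.000e-03  3.574e+00]
17.462727163891408
```

View pics/w9a.png

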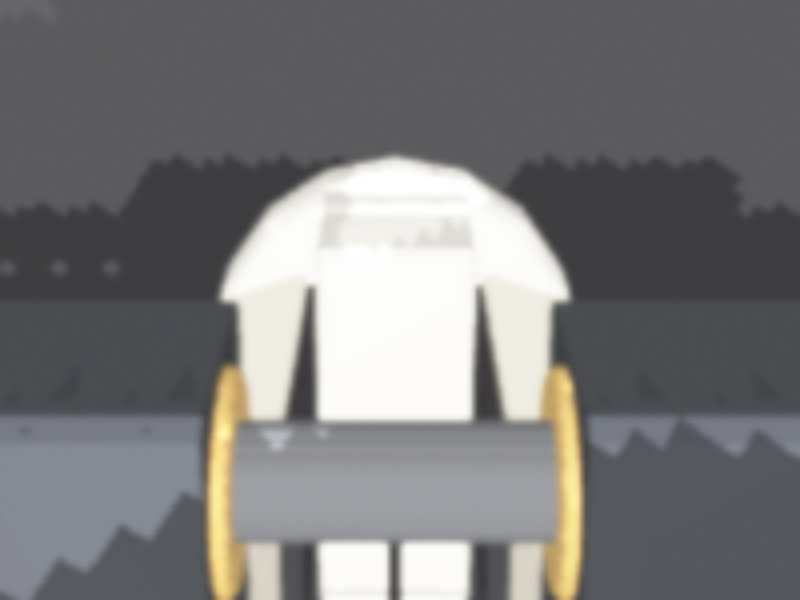

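Request:
carry_out --xyz '[[0,0,-0.25],[0,0,-0.5],[0,0,-0.6],[0,0,-0.6],[0,0,-0.4],[0,0,0]]' --dr '[[0,0,0],[0,0,0.55],[0,0,0.9],[0,0,0.9],[0,0,0.8],[0,0,0.42]]'

```text
time: 14.7
tool_pos: [446.6, -357.6, 176.5]
tcp_rot: [-3.137, 0.004, -3.065]
contact_force: [-0.5, -0.1, -1.4]
grip_width: 17.7
```

```bash
python3 - <<'E'
from h import *
plan([540,-52,160],3.22)
E
```

```text
pos [ 446.6 -357.6  176.5] rot [-3.1374  0.0036 -3.0652] t 14.7 | xyz units [-1.941  4.96   0.261] dr [-0.03   0.026 -0.014]
```

Request:
carry_out --xyz '[[-0.15,0.4,0],[-0.3,0.75,0],[-0.3,0.75,0],[-0.3,0.75,0],[-0.3,0.75,0],[-0.3,0.75,0],[-0.2,0.55,0],[-0.1,0.26,0]]' --dr '[[0,0,0],[0,0,0],[0,0,0],[0,0,0],[0,0,0],[0,0,0],[0,0,0],[0,0,0]]'

```text
time: 15.7
tool_pos: [539.2, -49.2, 173.9]
tcp_rot: [-3.141, 0.001, -3.061]
contact_force: [0.3, -0.4, -0.9]
grip_width: 17.8
```

Request:
carry_out --xyz '[[0,0,0],[0,0,0],[0,0,0]]' --dr '[[0,0,0],[0,0,0],[0,0,0]]'

```text
time: 16.08
tool_pos: [538.7, -52.1, 173.1]
tcp_rot: [-3.141, -0.0, -3.064]
contact_force: [-0.2, 0.2, -0.2]
grip_width: 17.5
```

```bash
python3 - <<'E'
from h import *
w=grab('wrist','w10'); plan([539.7,-52,118],3.22);print(get_obs()['contact_force'])
t=grab('top','t10');s=grab('scene','s10')
cv2.imwrite('pics/s10a.png',cv2.resize(s['image'][150:290,190:350],None,fx=4.2,fy=4.2))
E
```

```text
pos [538.7 -52.  173.1] rot [-3.1415 -0.     -3.0643] t 16.125 | xyz units [-0.016 -0.002  0.919] dr [-0.001 -0.    -0.008]
[-0.01095432  0.40331552 -0.16016101]
```

View pics/w10.png

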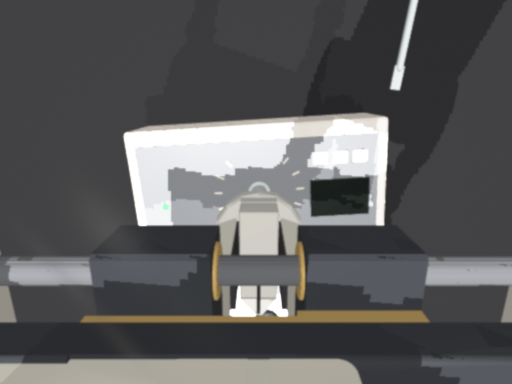

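View pics/s10a.png

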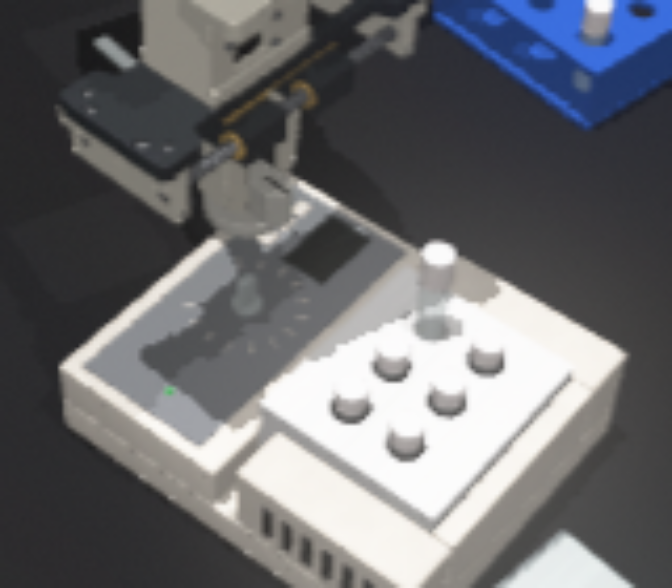

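Request:
carry_out --xyz '[[-0.016,0,0.3],[0,0,0.4],[0,0,0.2],[0,0,0],[0,0,0]]' --dr '[[0,0,0],[0,0,0],[0,0,0],[0,0,0],[0,0,0]]'

```text
time: 16.85
tool_pos: [540.4, -50.9, 119.9]
tcp_rot: [-3.141, 0.001, -3.063]
contact_force: [-1.2, 0.6, 0.0]
grip_width: 17.6
```

```bash
python3 - <<'E'
from h import *
w=grab('wrist','w11'); plan([539.7,-52,108],3.22);print(get_obs()['contact_force'])
E
```

```text
pos [540.4 -50.9 120. ] rot [-3.1412e+00  1.6000e-03 -3.0628e+00] t 16.9 | xyz units [ 0.014 -0.017  0.2  ] dr [-0.003  0.012  0.003]
[-0.21460733  0.7412031  -0.33597071]
```

View pics/w11.png

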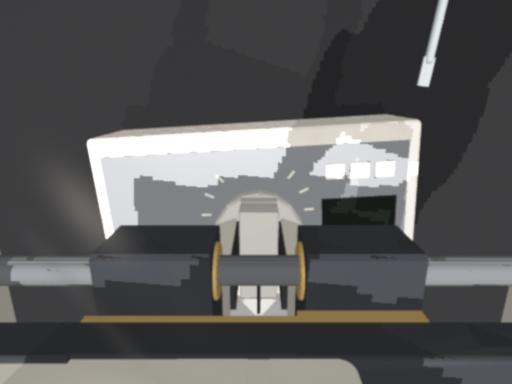

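Request:
carry_out --xyz '[[0,0,0.05],[0,0,0.05],[0,0,0.05],[0,0,0.05],[0,0,0]]' --dr '[[0,0,0],[0,0,0],[0,0,0],[0,0,0],[0,0,0]]'

```text
time: 17.52
tool_pos: [539.7, -51.0, 106.8]
tcp_rot: [-3.142, -0.0, -3.063]
contact_force: [0.5, -2.0, -1.6]
grip_width: 18.0
```

Request:
carry_out --xyz '[[0,0,0.04],[0,0,0.04],[0,0,0.04],[0,0,0]]' --dr '[[0,0,0],[0,0,0],[0,0,0],[0,0,0]]'

```text
time: 18.02
tool_pos: [539.8, -50.9, 99.7]
tcp_rot: [-3.141, -0.0, -3.063]
contact_force: [-0.5, -3.2, -2.1]
grip_width: 17.8
```

Request:
carry_out --xyz '[[0,0,0.03],[0,0,0.03],[0,0,0]]' --dr '[[0,0,0],[0,0,0],[0,0,0]]'

```text
time: 18.4
tool_pos: [539.9, -51.0, 96.6]
tcp_rot: [-3.141, 0.0, -3.063]
contact_force: [-3.2, -4.3, 5.8]
grip_width: 17.7
```

Request:
carry_out --xyz '[[0,0,0.03],[0,0,0.02],[0,0,0],[0,0,0]]' --dr '[[0,0,0],[0,0,0],[0,0,0],[0,0,0]]'

```text
time: 18.9
tool_pos: [540.0, -51.0, 94.9]
tcp_rot: [-3.141, 0.001, -3.063]
contact_force: [-5.6, -4.3, 15.8]
grip_width: 18.1
```

Request:
carry_out --xyz '[[0,0,0.01],[0,0,0],[0,0,0],[0,0,0]]' --dr '[[0,0,0],[0,0,0],[0,0,0],[0,0,0]]'

```text
time: 19.4
tool_pos: [540.1, -51.0, 94.8]
tcp_rot: [-3.141, 0.002, -3.062]
contact_force: [-6.6, -4.3, 18.7]
grip_width: 17.9
```

```bash
python3 - <<'E'
from h import *
w=grab('wrist','w12'); o=get_obs(); print(o['tool_pos'],o['contact_force'],o['grip_width'])
s=grab('scene','s12');o=get_obs(); print(o['tool_pos'],o['contact_force'],o['tcp_rot'])
cv2.imwrite('pics/s12a.png',cv2.resize(s['image'][150:290,190:350],None,fx=4.2,fy=4.2))
E
```

```text
[540.06274097 -50.98307338  94.8087233 ] [-6.98631737 -2.96160035 19.23810016] 17.792763030951217
[540.08705338 -50.99058758  94.79299007] [-7.14389853 -4.54817254 18.78730464] [-3.14075690e+00  1.60839478e-03 -3.06254858e+00]
```

View pics/s12a.png

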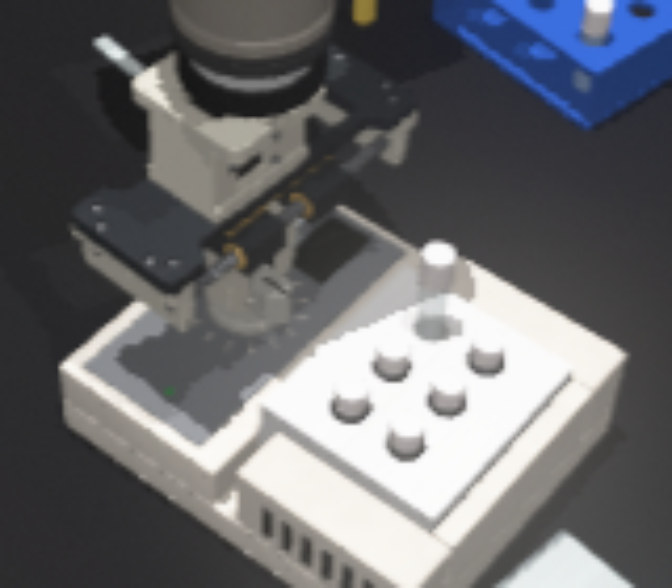

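View pics/w12.png

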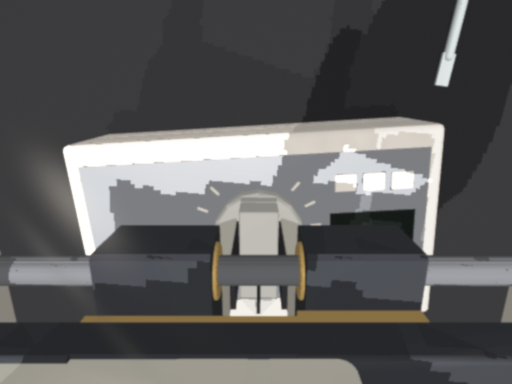

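```bash
python3 - <<'E'
from plant import close_job
print(close_job())
E
```

```text
the job is handed in; nothing more can be done
None
```

I put the long tube in the heater's empty well, fitted the knob on the shaft, and handed the job in with the gripper still pressing the knob down. Time at hand-in was about 19.5 s of the 51 s allowed. `close_job()` gives no verdict, so what follows comes from my own measurements.

- **Tube:** the wrist saw about 5.6 N at the well floor, at the tool height I expected for a fully seated tube (138 mm). After I let go, the later pictures show it standing upright and untouched.
- **Knob:** I measured the shaft's flat as facing about 4–5° and the knob's pointer at about 33°, so I turned the knob roughly 28.6° to match. It went onto the shaft with no vertical resistance.
- **Final hold:** the tool is at z = 94.8 mm, and I expected about 95.3 mm with the shaft at its stop. The upward force is about 19 N, against the spring's 9 N at the stop, so I take the shaft as fully pressed in. The fingers are closed on the bar at about 17.8 mm.
- **Disagreements and limits:**
  - While pressing there is a sideways force of about 7 N in x and 4 N in y, probably from a small misalignment of up to 1 mm.
  - The scene camera read about 4 mm off from the top and wrist cameras, so I didn't use it for positions.
  - I couldn't read the shaft's press directly. I judged it from force and height.

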